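# Shut and pin the disc press, keep it pressed

### The arm

A 7-joint arm with a two-finger parallel gripper is mounted at the origin on the work surface. World frame = base frame: x ahead of the robot, y to its left, z up, the work surface at z = 0. Lengths are in mm, angles in rad, forces in N, time in s.
With the tool pointing down it reaches from about 350 to 900 mm from the base axis. Payload 8.1 kg.
Tool frame: the origin (TCP) lies midway between the tips of the shut fingers; the grasp point (between the pads) lies 19 mm behind it; x points along the fingers, y is the direction in which the jaws open and shut, and the axes are right-handed (so a half turn about x gives the same grasp; the last joint's range is limited). The gripper opens to 92 mm and grips with 3 to 60 N. Pads are 19 mm wide; open, the fingers measure 130 mm over their backs; the gripper's body (75 mm by 190 mm) begins 47 mm behind the grasp point.
Start: joints at [-1.407, 0.434, 0.025, 1.573, -0.012, 1.134, -0.075], TCP at [164.806, 602.893, 226.742] pointing down, gripper open.
Joint ranges: [-2.62, 2.62], [-0.44, 2.09], [-1.27, 1.32], [0.08, 2.57], [-1.32, 4.46], [0.12, 2], [-2.74, 2.74]. Speed limits (rad/s): [2.22, 2.22, 3.01, 3.01, 3.14, 3.14, 3.14].

### API

Orientations are given as a unit quaternion [w, x, y, z].
In Python, from station import bot gives the robot as it stands.
- The arm moves only by the tool carry_out, never from a script. Its argument "moves" is a list of rows, each a list of 3 entries, a list of its own where there are three numbers: the shift along the tool's x, y, z each as a share of 100 mm, from -1 to 1, then the turn about the tool's x as a share of 90 degrees, from -1 to 1, then the opening, from 0 (shut) to 1 (fully open). A call has 1 to 10 rows; each row is the pose to reach, as a shift and turn from the pose commanded when the call began, along the tool's axes at that moment; what a row does not reach only later rows make up. A row lasts 1/10 s, in which the tool goes at most 50 mm and 8.59 degrees, less where a joint would pass 70% of its speed; a pose out of reach is approached as far as the arm can. A call with a number of a shift or a turn outside -1 to 1 is refused whole. A call with a gripper value outside its range is refused whole. The fingers move at their own pace and stop on an object; "squeeze" is the grip in N (left out, the last holds). Time passes only in rows, so rows that repeat a pose let the fingers close. It gives the time, the measured TCP pose, the force and the opening at its end, in the units of the state.
- bot.read_state(): the state, without advancing time (a new reading comes with each control period).
- bot.grab_frame(name): name is "scene" or "top" or "wrist"; returns a dict with "img" (384x512x3 uint8, blue, green, red), "K" (3x3 intrinsics, pixels), "cam_to_world" (4x4, takes a point from camera to world coordinates); the wrist camera has in their place "mount" (4x4, takes a point from camera to tool coordinates, whose origin is the TCP and whose axes are the tool frame's). Camera axes: x right, y down, z forward; pixel columns grow to the right and rows downward; lengths in mm; the calibration is good to about 2 mm. A picture is of the moment at which its call begins: read the wrist's pose just before it. There is no depth.
- bot.close_job(): hands the job in, once; it reports no verdict.
Trained networks look in a picture, given as the dict that the camera call returned (one of the last four; its "shot" number tells which), for a name from the list of things; names that differ only in an ending like _2 or _b are one class to them, and where a whole thing is asked for, a point or a joint stands for the part that bears it (a point fixed in the world has none). Each returns a list of dicts, best first, with "score" (0 to 1); they miss things now and then, are a little off and sometimes report something else, mostly with a low value. They report only what shows in the picture. A call takes as long as a camera call.
- bot.recognise(picture, target): "xyz" ([x, y, z] in mm, in world coordinates, good to about 4 mm: the middle of the surface that is visible of it).
The state is a dict: "time_s": time; "qpos": joint angles; "joint_vel": joint speeds; "tau": joint torques, N m; "tcp_pos": TCP position; "ee_rot": TCP orientation; "wrist_force": force on the tool from outside, world axes, zero at the start; "moment": the same for the moment, N m; "grip_width": finger opening in mm.
Only numpy, scipy, OpenCV 4.12 (cv2) and the standard library are available. Lean on these libraries where they do the work, as an engineer would, in place of code of your own. Each camera call takes 0.05 s, during which the arm holds its last target. There are 200 camera calls.

### The job

A glazed sample disc lies on its cork backing in the small hinged wooden press. Swing the press lid down, take the red-handled steel pin from its stand and push it down through the hole in the lid into the hole in the base, then press down so that the sprung lid is fully shut with the pin fully home, and finish while still holding it pressed shut. Leave the jar, the bowl and the stack of discs where they are.

Things in the scene. Friction and masses are not known exactly. Their poses are not given: they have to be found in the camera images.
- press: wooden press base, fixed: 130 x 175 x 32 mm block (x, y, z). Origin at table height; the block spans -65 to +65 mm along its x, -90 to +85 mm along its y. Hinge on the +y side, pin hole near the -y edge. A white disc lies in the middle. Two black spring bumpers (12 mm wide, at x = -45 and +45, y = -57 mm) stand 12 mm above the block
- press_hinge (a point): point on the hinge axis in the middle of the press, 36 mm above the table, 78 mm from the press origin along the press's +y. The hinge axis runs along the press's x axis
- press_hole (a point): centre of the mouth of the pin hole in the base's top face, 32 mm above the table, 72 mm from the press origin along the press's -y. The hole is vertical, 15 mm wide with a chamfered mouth, and goes right through the 32 mm block
- lid (a joint): lid angle in rad: 0 = fully shut (lid level, underside 36 mm above the table), 1.57 = upright, 1.9 = its stop. The hinge is stiff: the lid stays where left above about 0.6 rad; lower down it sinks by itself onto the spring bumpers and rests ajar at 0.025 to 0.06. From there about 10 N down at the hole shuts it against a firm stop; it springs ajar again when the push ends
- lid_edge (a point): middle of the lid's free edge, in mid-thickness, 168 mm from the hinge axis; the lid's top when it stands open. The lid is a pale wooden plate, 0.3 kg, 130 mm wide, 12 mm thick
- lid_hole (a point): centre of the pin hole in the lid's outer (upper) face, 150 mm from the hinge axis; 15 mm wide, chamfered, through the 12 mm lid. With the lid down it lies right over the hole in the base, its mouth 48 mm above the table when fully shut and 52 to 57 mm when ajar
- pin: steel pin, 90 g, standing upright in the stand. Origin at the centre of its foot (lowest point), z up along it: shank 12 mm thick from 0 to 40 mm with a tapered foot, steel collar 30 mm wide from 40 to 45 mm, red round grip 22 mm wide from 45 to 81 mm. Fully home, its collar rests on the lid and its foot is 8 mm above the table
- stand: dark wooden block 56 x 56 x 45 mm, fixed; origin at the centre of its underside. The pin stands in its central vertical through hole, 16 mm wide, with the collar on the block's top, so the pin's foot is 5 mm above the table; the shank must be lifted 40 mm to come out
- jar: glaze jar, 64 mm wide, 62 mm tall, loose; origin at the centre of its underside. Leave it alone
- bowl: white bowl, 100 mm wide, 45 mm tall, loose; origin at the centre of its underside. Leave it alone
- discs: stack of three fired discs, 90 mm wide, 24 mm tall, loose, one piece; origin at the centre of its underside. Leave it alone

How it is judged:
By the outcome, as a careful person would: the job done as asked, in the order asked, and still so for the second after the job is handed in, while the arm keeps its last pose, push and grip.
It also fails if it takes over 51 s, if anything falls off the work surface, if the arm or the gripper's body presses on something with over 40 N, if the wrist force passes 120 N, or if a joint passes its speed limit or range.

## Working session

There is one attempt and no reset: what is moved stays moved. The work goes in short steps, Python scripts to look and compute and a tool call to move; the robot and the scene stay as the last step left them, time stands still between calls to the robot, and variables do not carry over. Pictures are saved under pics/ and viewed, about 8 in all and at most 12, crops included, and the job is handed in when it is done.

Besides the shell and the picture viewer there is one more tool, called after "Request:" as a command line: name --argument value ..., lists and objects as JSON in quotes. carry_out: Moves the arm, as the interface text tells. Its arguments: {"type":"object","properties":{"moves":{"type":"array","items":{"type":"array"}},"squeeze":{"type":"number"}},"required":["moves"]}

```bash
ls; mkdir -p pics; python3 - <<'E'
from station import bot
import cv2, numpy as np
s=bot.read_state(); print({k:np.round(v,3).tolist() for k,v in s.items()})
fs={}
for n in("scene","top"):
    f=bot.grab_frame(n); cv2.imwrite(f"pics/{n}0.png",f["img"]); fs[n]=f
for n,f in fs.items():
    print(n,np.round(f["K"],1).tolist(),np.round(f["cam_to_world"],3).tolist())
    for t in("press","lid","lid_edge","lid_hole","press_hole","pin","stand","jar","bowl","discs"):
        try: r=bot.recognise(f,t)
        except Exception as e: r=str(e); print(n,t,r); continue
        print(n,t,[(np.round(q["xyz"]).tolist(),round(q["score"],2)) for q in r[:2]])
f=bot.grab_frame("wrist");print(np.round(f["mount"],3).tolist())
E
```

```text
pics
{'time_s': 0.0, 'qpos': [-1.407, 0.435, 0.025, 1.574, -0.012, 1.134, -0.075], 'joint_vel': [-0.001, 0.0, -0.001, -0.001, -0.001, -0.0, -0.001], 'tau': [-0.001, -66.783, 0.984, -31.447, -0.061, 0.043, 0.0], 'tcp_pos': [164.689, 602.374, 225.93], 'ee_rot': [0.701, 0.094, 0.701, -0.095], 'wrist_force': [-0.822, 0.171, -0.134], 'moment': [-0.025, -0.01, 0.044], 'grip_width': 91.54}
scene [[390.8, 0.0, 256.5], [0.0, 390.8, 195.2], [0.0, 0.0, 1.0]] [[-0.164, 0.794, -0.585, 1011.198], [0.987, 0.129, -0.101, 48.606], [-0.005, -0.594, -0.805, 638.061], [0.0, 0.0, 0.0, 1.0]]
scene press [([534.0, 165.0, 34.0], 0.98)]
scene lid [([514.0, 191.0, 143.0], 0.92)]
scene lid_edge [([511.0, 193.0, 142.0], 0.88), ([761.0, -101.0, 21.0], 0.69)]
scene lid_hole [([513.0, 190.0, 148.0], 0.79)]
scene press_hole [([534.0, 166.0, 34.0], 0.47)]
scene pin [([624.0, -232.0, 74.0], 0.73), ([763.0, -103.0, 25.0], 0.25)]
scene stand [([634.0, -222.0, 40.0], 0.62)]
scene jar [([471.0, -225.0, 49.0], 0.55)]
scene bowl []
scene discs [([757.0, 106.0, 28.0], 0.73)]
top [[379.2, 0.0, 258.6], [0.0, 379.2, 189.1], [0.0, 0.0, 1.0]] [[-0.012, -1.0, 0.02, 572.643], [-0.999, 0.012, -0.04, -13.946], [0.04, -0.02, -0.999, 775.469], [0.0, 0.0, 0.0, 1.0]]
top press [([522.0, 154.0, 34.0], 0.75)]
top lid [([504.0, 188.0, 172.0], 0.57)]
top lid_edge [([499.0, 188.0, 173.0], 0.65)]
top lid_hole [([502.0, 189.0, 174.0], 0.62)]
top press_hole [([524.0, 157.0, 36.0], 0.8)]
top pin [([613.0, -224.0, 78.0], 0.78)]
top stand [([604.0, -219.0, 46.0], 0.87)]
top jar [([455.0, -217.0, 63.0], 0.87)]
top bowl [([774.0, -94.0, 20.0], 0.93)]
top discs [([750.0, 98.0, 24.0], 0.68)]
[[0.0, -0.274, 0.962, -156.812], [1.0, 0.0, -0.0, -0.177], [-0.0, 0.962, 0.274, -74.679], [0.0, 0.0, 0.0, 1.0]]
```

```bash
python3 -c "
import cv2,numpy as np
a=cv2.imread('pics/scene0.png');b=cv2.imread('pics/top0.png')
cv2.imwrite('pics/s1.png',cv2.resize(a,(800,600),interpolation=cv2.INTER_CUBIC))
cv2.imwrite('pics/t1.png',cv2.resize(b,(800,600),interpolation=cv2.INTER_CUBIC))"
```

```text
(no output)
```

View pics/s1.png

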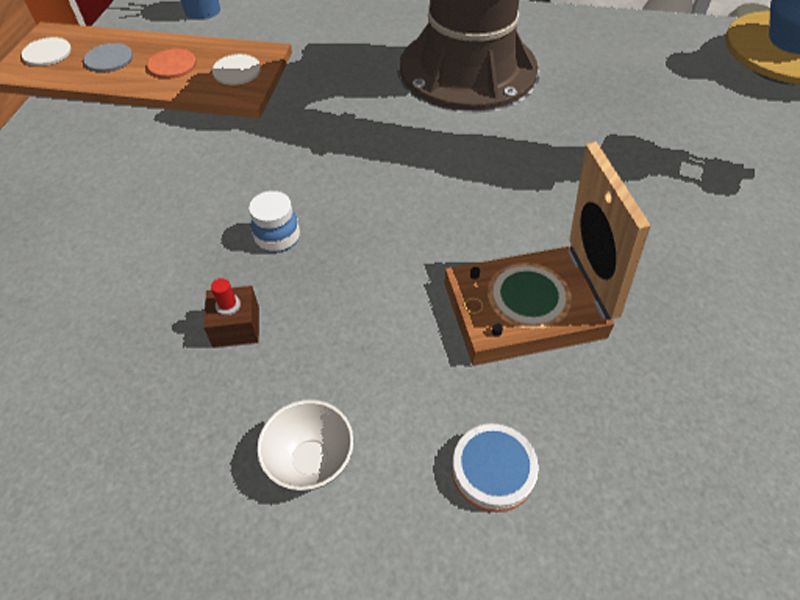

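View pics/t1.png

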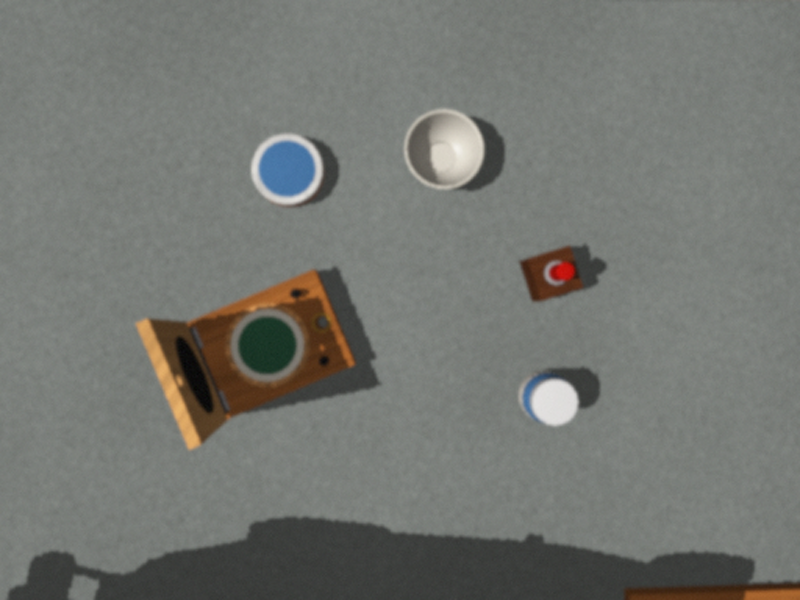

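The lid stands a bit past upright, with the press hinge towards +y. In the enlarged top view the base hole is at about (321,323), the pin grip at (563,271) and the lid's edge centre near (169,384).

```bash
cat > h.py <<'E'
import numpy as np
from scipy.spatial.transform import Rotation as R
def rot(q): return R.from_quat([q[1],q[2],q[3],q[0]]).as_matrix()
def onplane(K,T,uv,z):
    d=T[:3,:3]@np.linalg.solve(K,[uv[0],uv[1],1]); o=T[:3,3]
    return o+d*(z-o[2])/d[2]
def proj(K,T,p):
    c=T[:3,:3].T@(np.asarray(p)-T[:3,3]); q=K@c; return q[:2]/q[2]
E
python3 - <<'E'
from station import bot
from h import *
s=bot.read_state(); print(np.round(rot(s["ee_rot"]),3).tolist())
f=bot.grab_frame("top");g=bot.grab_frame("scene")
k=512/800
for n,uv,z in[("hole",(321,323),32),("c1",(317,271),32),("c2",(353,366),32),("bump1",(297,293),44),("bump2",(324,361),44),("grip",(566,270),86),("collar",(554,273),50),
 ("e1",(138,322),200),("e2",(191,450),200)]: print("top",n,np.round(onplane(f["K"],f["cam_to_world"],np.array(uv)*k,z)))
for n,uv,z in[("hole",(473,306),32),("c1",(475,354),32),("c2",(447,269),32),("gripTop",(221,285),86),("e1",(590,145),200),("e2",(648,226),200)]: print("scene",n,np.round(onplane(g["K"],g["cam_to_world"],np.array(uv)*k,z)))
E
```

```text
[[0.0, 0.264, 0.965], [0.0, 0.965, -0.264], [-1.0, 0.0, 0.0]]
top hole [554.  60.  32.]
top c1 [619.  65.  32.]
top c2 [500.  21.  32.]
top bump1 [592.  88.  44.]
top bump2 [508.  56.  44.]
top grip [ 614. -233.   86.]
top collar [ 613. -229.   50.]
top e1 [562. 217. 200.]
top e2 [439. 168. 200.]
scene hole [558.  60.  32.]
scene c1 [627.  69.  32.]
scene c2 [504.  22.  32.]
scene gripTop [ 615. -230.   86.]
scene e1 [443. 164. 200.]
scene e2 [559. 218. 200.]
```

Request:
carry_out --moves '[[[0.03,-0.15,0.24],0,0],[[0.06,-0.3,0.48],0,0],[[0.1,-0.46,0.74],0,0],[[0.14,-0.63,0.99],0,0]]' --squeeze 20

```text
time_s: 1.65
tcp_pos: [244.5, 515.2, 212.7]
ee_rot: [0.701, 0.094, 0.701, -0.094]
wrist_force: [-0.1, 0.2, -0.1]
grip_width: 64.4
```

Request:
carry_out --moves '[[[0.03,-0.15,0.24],0,0],[[0.06,-0.3,0.48],0,0],[[0.1,-0.46,0.74],0,0],[[0.14,-0.63,0.99],0,0]]'

```text
time_s: 2.05
tcp_pos: [323.4, 428.3, 198.8]
ee_rot: [0.701, 0.094, 0.701, -0.094]
wrist_force: [0.7, 0.1, -0.3]
grip_width: 32.3
```

Request:
carry_out --moves '[[[0.03,-0.15,0.24],0,0],[[0.06,-0.3,0.48],0,0],[[0.1,-0.46,0.74],0,0],[[0.14,-0.63,0.99],0,0]]'

```text
time_s: 2.45
tcp_pos: [402.3, 341.5, 184.8]
ee_rot: [0.701, 0.094, 0.701, -0.094]
wrist_force: [-0.5, 0.1, -0.2]
grip_width: 1.8
```

Request:
carry_out --moves '[[[0.03,-0.15,0.24],0,0],[[0.06,-0.3,0.48],0,0],[[0.1,-0.46,0.74],0,0],[[0.14,-0.63,0.99],0,0],[[0.14,-0.63,0.99],0,0],[[0.14,-0.63,0.99],0,0]]'

```text
time_s: 3.05
tcp_pos: [480.5, 255.0, 170.7]
ee_rot: [0.701, 0.095, 0.701, -0.095]
wrist_force: [0.1, 0.5, -0.1]
grip_width: 0.3
```

```bash
python3 - <<'E'
from station import bot
from h import *
import cv2
s=bot.read_state(); print(s["time_s"],np.round(s["tcp_pos"],1),np.round(rot(s["ee_rot"]),3).tolist(),s["qpos"],s["wrist_force"])
f=bot.grab_frame("top");g=bot.grab_frame("scene")
cv2.imwrite("pics/b.png",np.vstack([f["img"][130:330,40:340],g["img"][60:260,200:500]]).repeat(1,0))
E
```

```text
3.05 [480.5 255.  170.7] [[-0.0, 0.265, 0.964], [0.0, 0.964, -0.265], [-1.0, -0.0, -0.0]] [-0.70872815  0.35873171  0.16173047  1.85358887 -0.07048795  0.93489074
  0.78698729] [ 0.14589498  0.53810755 -0.10194645]
```

View pics/b.png

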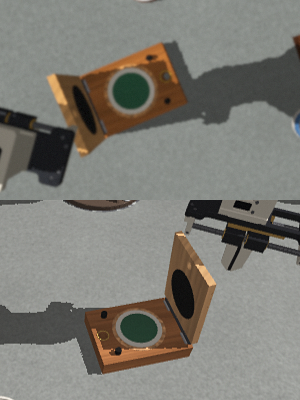

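The finger is just behind the lid (touching nothing). Next I push the lid over along its arc.

Request:
carry_out --moves '[[[0,-0.1,0.07],0,0],[[0.01,-0.2,0.14],0,0],[[0.01,-0.3,0.22],0,0],[[0.02,-0.4,0.29],0,0],[[0.03,-0.5,0.36],0,0],[[0.05,-0.57,0.41],0,0],[[0.07,-0.65,0.47],0,0],[[0.09,-0.73,0.53],0,0]]'

```text
time_s: 3.95
tcp_pos: [512.3, 170.3, 161.5]
ee_rot: [0.701, 0.094, 0.701, -0.094]
wrist_force: [0.1, 1.0, 0.3]
grip_width: 0.2
```

Request:
carry_out --moves '[[[0.04,-0.1,0.07],0,0],[[0.09,-0.2,0.15],0,0],[[0.16,-0.28,0.21],0,0],[[0.23,-0.37,0.27],0,0],[[0.32,-0.45,0.33],0,0],[[0.41,-0.53,0.38],0,0],[[0.49,-0.58,0.42],0,0],[[0.57,-0.62,0.45],0,0],[[0.66,-0.66,0.48],0,0],[[0.75,-0.7,0.5],0,0]]'

```text
time_s: 4.95
tcp_pos: [542.1, 90.1, 86.0]
ee_rot: [0.701, 0.094, 0.701, -0.094]
wrist_force: [-0.0, 0.0, -0.4]
grip_width: 0.3
```

```bash
python3 - <<'E'
from station import bot
from h import *
import cv2
s=bot.read_state(); print(s["time_s"],np.round(s["tcp_pos"],1),s["wrist_force"])
g=bot.grab_frame("scene")
cv2.imwrite("pics/c.png",g["img"][60:260,200:500])
E
```

```text
4.95 [542.1  90.1  86. ] [-0.04219973  0.00888964 -0.44515247]
```

View pics/c.png

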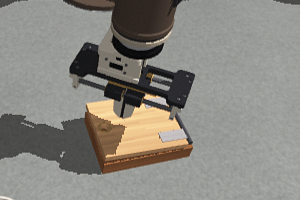

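The lid is down and free of the finger. I'll raise the arm and measure the lid hole with the wrist camera.

Request:
carry_out --moves '[[[-0.3,0,0],0,0],[[-0.6,-0.1,0],0,0.3],[[-0.95,-0.2,0],0,0.8],[[-0.95,-0.2,0],0,0.8],[[-0.95,-0.2,0],0,0.8],[[-0.95,-0.2,0],0,0.8]]'

```text
time_s: 5.6
tcp_pos: [536.1, 71.4, 180.8]
ee_rot: [0.7, 0.094, 0.701, -0.094]
wrist_force: [-0.5, 0.6, -0.4]
grip_width: 35.8
```

```bash
cat >> h.py <<'E'
def wcam(s,f):
    T=np.eye(4);T[:3,:3]=rot(s["ee_rot"]);T[:3,3]=s["tcp_pos"];return T@f["mount"]
E
python3 - <<'E'
from station import bot
from h import *
import cv2
s=bot.read_state(); f=bot.grab_frame("wrist"); T=wcam(s,f)
print(s["time_s"],np.round(s["tcp_pos"],1),s["wrist_force"], f["K"].round(1).tolist())
im=f["img"].copy()
for t in("lid_hole","lid"): print(t,[(np.round(q["xyz"],1).tolist(),round(q["score"],2)) for q in bot.recognise(f,t)[:2]])
p=proj(f["K"],T,[555,60,53]);print("expected",p)
cv2.imwrite("pics/w1.png",im)
for n in("top","scene"):
    g=bot.grab_frame(n); print(n,[(np.round(q["xyz"],1).tolist(),round(q["score"],2)) for q in bot.recognise(g,"lid_hole")[:2]])
E
```

```text
5.6 [536.1  71.4 180.8] [-0.47757162  0.5836656  -0.4039468 ] [[268.9, 0.0, 256.5], [0.0, 268.9, 189.1], [0.0, 0.0, 1.0]]
lid_hole [([528.8, 124.3, 51.1], 0.87)]
lid [([524.6, 123.4, 53.0], 0.67)]
expected [251.26617631 202.02646312]
top [([585.5, 76.3, 56.2], 0.79)]
scene [([536.4, 114.9, 51.3], 0.94)]
```

View pics/w1.png

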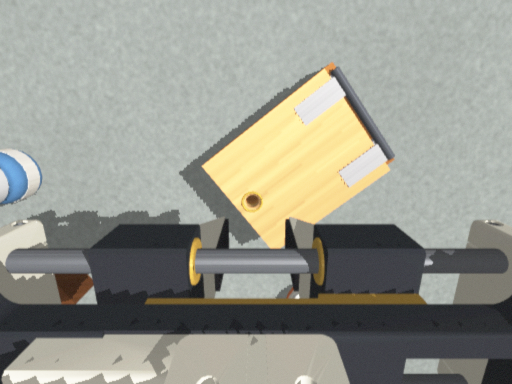

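The wrist image shows the hole at (252,202). My estimate of (555,60) projects to (251.3,202.0), so they agree. Now to the pin.

Request:
carry_out --moves '[[[0,-0.22,0.13],0,0.7],[[0,-0.45,0.26],0,0.7],[[0,-0.68,0.39],0,0.7],[[0,-0.9,0.52],0,0.7]]'

```text
time_s: 6.35
tcp_pos: [563.3, -30.6, 181.6]
ee_rot: [0.701, 0.094, 0.701, -0.094]
wrist_force: [0.7, 0.7, 0.9]
grip_width: 64.1
```

Request:
carry_out --moves '[[[0,-0.22,0.13],0,0.7],[[0,-0.45,0.26],0,0.7],[[0,-0.68,0.39],0,0.7],[[0,-0.9,0.52],0,0.7]]'

```text
time_s: 6.75
tcp_pos: [589.7, -131.2, 181.5]
ee_rot: [0.701, 0.094, 0.701, -0.094]
wrist_force: [0.0, 0.4, -0.0]
grip_width: 64.2
```

Request:
carry_out --moves '[[[0,-0.22,0.13],0,0.7],[[0,-0.45,0.26],0,0.7],[[0,-0.68,0.39],0,0.7],[[0,-0.9,0.52],0,0.7],[[0,-0.9,0.52],0,0.7],[[0,-0.9,0.52],0,0.7]]'

```text
time_s: 7.35
tcp_pos: [615.7, -230.9, 181.2]
ee_rot: [0.701, 0.095, 0.701, -0.094]
wrist_force: [0.4, 1.0, -0.5]
grip_width: 64.2
```

```bash
python3 - <<'E'
from station import bot
from h import *
import cv2
s=bot.read_state(); f=bot.grab_frame("wrist"); T=wcam(s,f)
print(s["time_s"],np.round(s["tcp_pos"],1),s["grip_width"])
im=f["img"].astype(int); m=((im[...,2]>120)&(im[...,1]<60)&(im[...,0]<60)).astype(np.uint8)
n,l,st,c=cv2.connectedComponentsWithStats(m)
i=1+np.argmax(st[1:,4]); print(st[i],c[i]); 
for z in(86,68): print(proj(f["K"],T,[614,-230,z]), onplane(f["K"],T,c[i],z))
cv2.imwrite("pics/w2.png",f["img"])
E
```

```text
7.35 [ 615.7 -230.9  181.2] 64.16852910570482
[244 173  21  26 437] [254.13272311 185.72997712]
[257.07799794 190.0830705 ] [ 608.99999919 -231.59591503   86.        ]
[257.04068302 185.28778583] [ 613.65852768 -233.04323446   68.        ]
```

View pics/w2.png

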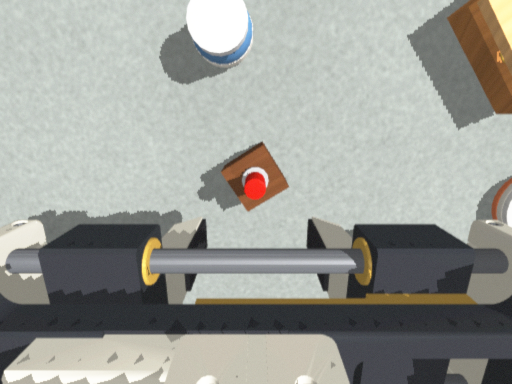

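Pin seen upright: its grip top is at (255,189), so the pin is at about (612,-232). Descending.

Request:
carry_out --moves '[[[0.2,-0.02,-0.03],0,0.7],[[0.45,-0.02,-0.03],0,0.7],[[0.65,-0.02,-0.03],0,0.7],[[0.8,-0.02,-0.03],0,0.7],[[0.8,-0.02,-0.03],0,0.7]]'

```text
time_s: 7.9
tcp_pos: [611.4, -230.0, 99.7]
ee_rot: [0.7, 0.094, 0.702, -0.093]
wrist_force: [-0.5, 1.0, 0.1]
grip_width: 64.2
```

Request:
carry_out --moves '[[[0.15,0,0],0,0.7],[[0.3,0,0],0,0.7],[[0.4,0,0],0,0.7],[[0.48,0,0],0,0.7],[[0.48,0,0],0,0.7],[[0.48,0,0],0,0.7]]'

```text
time_s: 8.5
tcp_pos: [612.6, -231.9, 53.7]
ee_rot: [0.701, 0.094, 0.701, -0.094]
wrist_force: [0.2, -0.5, 0.9]
grip_width: 64.4
```

Request:
carry_out --moves '[[[0,0,0],0,0.5],[[0,0,0],0,0.3],[[0,0,0],0,0.2],[[0,0,0],0,0.1],[[0,0,0],0,0.1],[[0,0,0],0,0.1],[[0,0,0],0,0.1],[[0,0,0],0,0.1],[[0,0,0],0,0.1]]' --squeeze 40

```text
time_s: 9.4
tcp_pos: [612.6, -231.8, 53.8]
ee_rot: [0.701, 0.094, 0.701, -0.094]
wrist_force: [-0.8, -1.1, 1.2]
grip_width: 21.3
```

Request:
carry_out --moves '[[[-0.1,0,0],0,0.1],[[-0.3,0,0],0,0.1],[[-0.5,0,0],0,0.1],[[-0.75,0,0],0,0.1],[[-1,0,0],0,0.1],[[-1,0,0],0,0.1]]'

```text
time_s: 10.0
tcp_pos: [614.5, -232.7, 158.1]
ee_rot: [0.703, 0.094, 0.699, -0.094]
wrist_force: [0.3, -0.0, -0.1]
grip_width: 21.4
```

Request:
carry_out --moves '[[[0,0.18,-0.09],0,0.1],[[0,0.36,-0.18],0,0.1],[[0,0.54,-0.27],0,0.1],[[0,0.72,-0.36],0,0.1],[[0,0.89,-0.44],0,0.1]]'

```text
time_s: 10.5
tcp_pos: [592.4, -132.1, 152.8]
ee_rot: [0.7, 0.094, 0.702, -0.094]
wrist_force: [1.3, -0.3, -2.3]
grip_width: 21.6
```

Request:
carry_out --moves '[[[0,0.18,-0.09],0,0.1],[[0,0.36,-0.18],0,0.1],[[0,0.54,-0.27],0,0.1],[[0,0.72,-0.36],0,0.1],[[0,0.89,-0.44],0,0.1]]'

```text
time_s: 11.0
tcp_pos: [573.3, -34.8, 152.9]
ee_rot: [0.7, 0.094, 0.702, -0.094]
wrist_force: [-0.5, 0.0, -1.3]
grip_width: 21.0
```

Request:
carry_out --moves '[[[0,0.18,-0.09],0,0.1],[[0,0.36,-0.18],0,0.1],[[0,0.54,-0.27],0,0.1],[[0,0.72,-0.36],0,0.1],[[0,0.88,-0.44],0,0.1],[[0,0.88,-0.44],0,0.1],[[0,0.88,-0.44],0,0.1]]'

```text
time_s: 11.7
tcp_pos: [554.6, 60.1, 153.2]
ee_rot: [0.701, 0.093, 0.701, -0.094]
wrist_force: [0.5, -0.4, -1.5]
grip_width: 20.9
```

```bash
python3 - <<'E'
from station import bot
from h import *
import cv2
s=bot.read_state(); 
f=bot.grab_frame("wrist");g=bot.grab_frame("scene"); t=bot.grab_frame("top");T=wcam(s,f)
print(s["time_s"],np.round(s["tcp_pos"],1),s["grip_width"],s["wrist_force"])
p=np.array(s["tcp_pos"])
print("hole w",proj(f["K"],T,[555.5,60,54]),"scene foot",proj(g["K"],g["cam_to_world"],p-[0,0,48.7]),"scene hole",proj(g["K"],g["cam_to_world"],[555.5,60,54]))
cv2.imwrite("pics/d.png",np.hstack([cv2.resize(f["img"][120:300,160:360],None,fx=2,fy=2),cv2.resize(g["img"][110:230,250:370],None,fx=3,fy=3)]))
E
```

```text
11.7 [554.6  60.1 153.2] 20.93368361176599 [ 0.51626259 -0.39674313 -1.45431412]
hole w [256.88098211 191.66721418] scene foot [306.43716619 170.27279656] scene hole [303.72869509 187.95270797]
```

View pics/d.png

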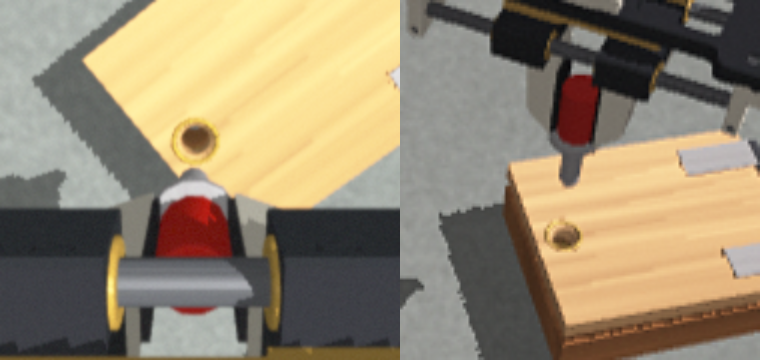

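Wrist and scene views agree that the pin's foot is over the hole to within about 1 mm. Descending in steps, watching force.

Request:
carry_out --moves '[[[0.15,0,0],0,0.1],[[0.3,0,0],0,0.1],[[0.45,0,0],0,0.1],[[0.45,0,0],0,0.1],[[0.45,0,0],0,0.1]]'

```text
time_s: 12.35
tcp_pos: [555.4, 58.9, 108.9]
ee_rot: [0.701, 0.094, 0.701, -0.095]
wrist_force: [-0.6, 0.5, -1.4]
grip_width: 20.7
```

```bash
python3 - <<'E'
from station import bot
from h import *
import cv2
s=bot.read_state(); 
g=bot.grab_frame("scene"); f=bot.grab_frame("wrist")
print(s["time_s"],np.round(s["tcp_pos"],1),s["grip_width"],s["wrist_force"])
cv2.imwrite("pics/e.png",np.hstack([cv2.resize(f["img"][120:300,160:360],None,fx=2,fy=2),cv2.resize(g["img"][140:230,260:350],None,fx=4,fy=4)]))
E
```

```text
12.35 [555.4  58.9 108.9] 20.67085127743384 [-0.62085485  0.52026076 -1.4150598 ]
```

View pics/e.png

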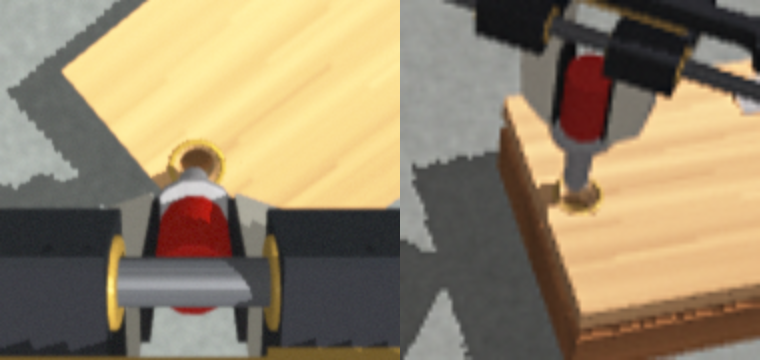

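Foot right above the hole mouth, perhaps 1 mm short in +y. I'll shift 1 mm and insert slowly.

Request:
carry_out --moves '[[[0.03,0.01,0],0,0.1],[[0.06,0.01,0],0,0.1],[[0.09,0.01,0],0,0.1],[[0.12,0.01,0],0,0.1],[[0.15,0.01,0],0,0.1],[[0.15,0.01,0],0,0.1]]'

```text
time_s: 13.05
tcp_pos: [555.3, 60.6, 93.2]
ee_rot: [0.701, 0.094, 0.701, -0.094]
wrist_force: [-0.7, -0.6, -0.9]
grip_width: 21.3
```

Request:
carry_out --moves '[[[0.03,0,0],0,0.1],[[0.06,0,0],0,0.1],[[0.09,0,0],0,0.1],[[0.12,0,0],0,0.1],[[0.15,0,0],0,0.1],[[0.18,0,0],0,0.1],[[0.2,0,0],0,0.1],[[0.2,0,0],0,0.1]]'

```text
time_s: 13.85
tcp_pos: [555.5, 60.6, 73.4]
ee_rot: [0.701, 0.094, 0.701, -0.094]
wrist_force: [-0.5, 1.0, -1.0]
grip_width: 20.7
```

Request:
carry_out --moves '[[[0.03,0,0],0,0.1],[[0.06,0,0],0,0.1],[[0.09,0,0],0,0.1],[[0.11,0,0],0,0.1],[[0.13,0,0],0,0.1],[[0.13,0,0],0,0.1]]'

```text
time_s: 14.45
tcp_pos: [555.6, 60.5, 60.6]
ee_rot: [0.701, 0.094, 0.701, -0.094]
wrist_force: [-0.6, 0.1, -0.4]
grip_width: 21.3
```

Request:
carry_out --moves '[[[0.01,0,0],0,0.1],[[0.02,0,0],0,0.1],[[0.03,0,0],0,0.1],[[0.04,0,0],0,0.1],[[0.04,0,0],0,0.1],[[0.04,0,0],0,0.1]]' --squeeze 60

```text
time_s: 15.05
tcp_pos: [555.8, 60.2, 56.9]
ee_rot: [0.701, 0.094, 0.701, -0.094]
wrist_force: [-1.2, -3.1, 5.7]
grip_width: 21.1
```

Request:
carry_out --moves '[[[0.01,0,0],0,0.1],[[0.02,0,0],0,0.1],[[0.03,0,0],0,0.1],[[0.03,0,0],0,0.1],[[0.03,0,0],0,0.1]]'

```text
time_s: 15.55
tcp_pos: [556.0, 60.2, 56.2]
ee_rot: [0.701, 0.095, 0.7, -0.094]
wrist_force: [-11.0, -3.9, 34.4]
grip_width: 21.0
```

Request:
carry_out --moves '[[[-0.01,0,0],0,0.1],[[-0.01,0,0],0,0.1],[[-0.01,0,0],0,0.1]]'

```text
time_s: 15.85
tcp_pos: [555.9, 60.2, 56.4]
ee_rot: [0.701, 0.094, 0.7, -0.094]
wrist_force: [-7.3, -3.7, 24.5]
grip_width: 21.0
```

```bash
python3 - <<'E'
from station import bot
from h import *
import cv2
s=bot.read_state(); 
g=bot.grab_frame("scene"); f=bot.grab_frame("wrist")
print(s["time_s"],np.round(s["tcp_pos"],1),s["grip_width"],s["wrist_force"],bot.read_state()["wrist_force"])
cv2.imwrite("pics/f.png",np.hstack([cv2.resize(f["img"][120:300,160:360],None,fx=2,fy=2),cv2.resize(g["img"][140:240,270:370],None,fx=3.6,fy=3.6)]))
E
```

```text
15.85 [555.9  60.2  56.4] 21.040390337765558 [-7.33619723 -3.68170257 24.49831429] [-7.38858598 -3.21335505 23.82021781]
```

View pics/f.png

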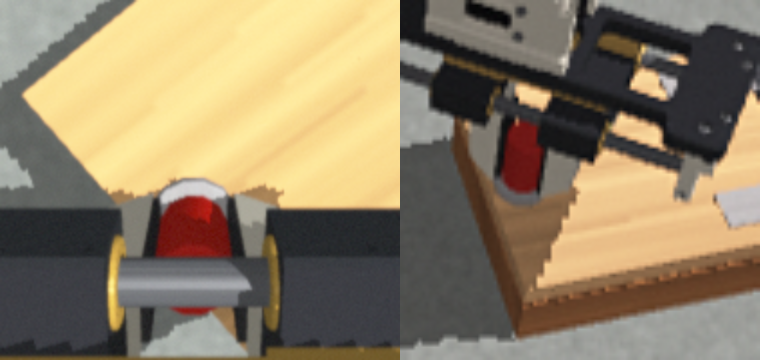

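```bash
python3 -c "
from station import bot
print(bot.close_job()); s=bot.read_state(); print(s['time_s'],s['tcp_pos'],s['wrist_force'])"
```

```text
the job is handed in; nothing more can be done
None
the job is handed in; nothing more can be done
```

I swung the lid down with the closed fingers, took the pin from its stand, pushed it through the lid into the base, and handed in while still pressing it shut.

- **Shut and home:** just before hand-in the arm pressed down with about 24 N against a firm stop. The tool centre point was at z = 56.4 mm; I expected about 56.7 mm with the pin fully home. The last picture shows the collar on the lid.
- **Forces:** the reading briefly peaked at 34 N while pressing, so I eased back 1 mm. A sideways force of about 7 N remained at the end.
- **Time:** about 16 s of the 51 s allowed.
- **Other objects:** I kept clear of the jar, bowl and discs, but I did not re-measure where they are at the end.
- **Disagreement:** the network's `lid_hole` positions were up to 65 mm off, so I used the hole position measured from pixels. The top, scene and wrist pictures agreed on it to within about 4 mm.

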